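Load the grooved block into the keyed drilling jig

ROBOT

A 7-joint arm with a two-finger parallel gripper is mounted at the origin on a cart in front of the work surface, level with it; the furniture and walls round the work are solid. World frame = base frame: x ahead of the robot, y to its left, z up, the work surface at z = 0. Lengths are in m, angles in rad, forces in N, time in s.
With the tool pointing down it reaches from about 0.425 to 0.825 m from the base axis. Payload 3.6 kg.
Tool frame: the origin (TCP) lies where the fingers leave the gripper's body, on its centre line; the fingertips stand 73 mm ahead of it and the grasp point (between the pads) lies 54 mm ahead of it; x points along the fingers, y is the direction in which the jaws open and shut, and the axes are right-handed (so a half turn about x gives the same grasp; the last joint's range is limited). The gripper opens to 85 mm and grips with 20 to 120 N. Pads are 22 mm wide; open, the fingers measure 114 mm over their backs; the gripper's body (76 mm by 85 mm) begins 54 mm behind the grasp point. The pads swing forward as they close: fully open they stand 13 mm farther back than shut.
Start: joints at [-1.3, 0.615, -0.013, 1.423, 0.008, 1.103, -0.04], TCP at [0.19, 0.622, 0.304] pointing down, gripper open.
Joint ranges: [-3.12, 3.12], [-0.3, 2.06], [-1.34, 1.32], [0.26, 2.42], [-1.36, 4.5], [0.01, 1.98], [-2.84, 2.84]. Speed limits (rad/s): [2.79, 2.79, 3.14, 3.14, 3.14, 3.14, 3.14].

INTERFACE

Orientations are given as a unit quaternion [x, y, z, w].
In Python, from station import arm, snapshot, camera_info, ticket gives the robot as it stands. Calls block until the motion is done:
- arm.movep(position, orientation): joint-space move of the TCP to a pose.
- arm.line_to(position, velocity=0.15, ori=None): straight line of the TCP; ori=None keeps the orientation; velocity is the mean speed in m/s.
- arm.move_j(angles): joint-space move.
- arm.move_gripper(opening, effort=None): opening from 0.0 (shut) to 1.0 (fully open); effort is the grip in N (None keeps the last); returns when the fingers have stopped.
- arm.pause(seconds).
- arm.ik(position, orientation): joint angles nearest the present ones, or None.
- snapshot(name): name is "scene" or "top" or "wrist"; returns the picture (384x512x3 uint8, blue, green, red); there is no depth.
- camera_info(name): a dict with "fx", "fy", "cx", "cy" (pixels), "R" (3x3) and "t" (3): a world point X has camera coordinates R X + t; the wrist camera has in their place "T_tool_cam" (4x4, takes a point from camera to tool coordinates, whose origin is the TCP and whose axes are the tool frame's). Camera axes: x right, y down, z forward; pixel columns grow to the right and rows downward; lengths in m; the calibration is good to about 2 mm. A picture is of the moment at which its call begins: read the wrist's pose just before it. camera_info takes no time and is no camera call.
A pose or a line that the arm cannot do raises arm.MotionError and nothing moves.
- ticket.finish_job(): hands the job in, once; it reports no verdict.
Readings, each from a call of its own:
- arm.read_time(): time.
- arm.read_joint_positions(): joint angles.
- arm.read_dq(): joint speeds.
- arm.read_effort(): joint torques, N m.
- arm.read_tool_pos(): TCP position.
- arm.read_eef_rot(): TCP orientation.
- arm.read_ft_force(): force on the tool from outside, world axes, zero at the start.
- arm.read_wrist_torque(): the same for the moment, N m.
- arm.read_opening(): opening from 0.0 (shut) to 1.0 (fully open).
Only numpy, scipy, OpenCV 4.12 (cv2) and the standard library are available. Lean on these libraries where they do the work, as an engineer would, in place of code of your own. Each camera call takes 0.05 s, during which the arm holds its last target.

TASK

Load the grooved hardwood block into the drilling jig, groove upwards, by pushing it into the tunnel until it sits fully home against the back. The key inside the hood may stand on the left or on the right and cannot be seen: try the block gently, and if it stops half-way do not force it but draw it out, turn it end for end and push it in the other way round. Let go of it and leave the tape measure, the open can and the loose nut where they are.

Things in the scene. Friction and masses are not known exactly. Their poses are not given: they have to be found in the camera images.
- block_centre (a point): centre (half-way up) of the hardwood block lying on the bench, groove up: 110 mm long (its x), 56 wide (y), 40 high (z), 0.12 to 0.24 kg. A groove 16 mm wide, 14 deep runs along the whole top, open at both ends, centred 14 mm off the middle towards the block's +y; turned end for end, it comes to the other side. Ends flat and otherwise alike.
- jig: plywood drilling jig screwed to the bench: a roofed tunnel on the bare bench top, open towards the robot. Origin on the bench at the centre of the mouth, +x into the tunnel, z up. Tunnel 60 mm wide, 44 high, 100 deep to the back wall; sliding in, only friction resists till a stop. Flared cheeks open the mouth from 60 mm at x = 0 to 74 at x = -12 mm. Over 45 N between block and jig is forcing.
- jig_home (a point): point in the tunnel, 45 mm in from the mouth and 20 mm above the bench, on the middle line, where the block's centre lies when the block is home against the back wall with 10 mm of it standing out of the mouth; axes as the jig's
- jig_housing (a point): centre of the top of the dark steel housing on the roof, 80 mm in from the mouth, 92 mm above the bench; axes as the jig's. Housing 60 x 60 mm, begins 50 mm behind the mouth; the plywood roof in front of it is 56 mm high. Jig 88 mm wide over its walls, 120 over the 9 mm high screw flanges, 112 long.
- jig_key (a point): middle between the two places of the hidden key, 50 mm in from the mouth, 33 mm up; axes as the jig's. A steel pin 8 mm thick hangs there from x = 50 mm to the back, 29 to 37 mm up, and stays 14 mm left (+y) or 14 mm right (-y) of this point. Only a block with its groove on that side goes home; the other way it stops rigidly with 60 mm left outside (its centre 5 mm in front of the mouth).
- tape_measure: yellow pocket tape measure standing on the bench, 39 x 90 x 70 mm, origin at its underside; a bystander
- can_c: open steel can standing right of the jig, 70 mm across, 70 mm high, origin at its underside; a bystander
- hex_nut_1: loose steel nut lying on the bench left of the jig, 18 x 21 x 10 mm, origin at its underside; a bystander

How it is judged:
By the outcome, as a careful person would: the job done as asked, in the order asked, and still so for the second after the job is handed in, with the robot touching nothing.
It also fails if it takes over 72 s, if anything falls off the work surface, if the arm or the gripper's body presses on something with over 40 N, if the wrist force passes 120 N, or if a joint passes its speed limit or range.

## Working session

There is one attempt and no reset: what is moved stays moved. The work goes in short steps, each a Python script; the robot and the scene stay as the last script left them, time stands still between calls to the robot, and variables do not carry over. Pictures are saved under pics/ and viewed, and the job is handed in when it is done.

```bash
mkdir -p pics; ls
python3 - <<'E'
from station import arm,snapshot,camera_info
import cv2
print(arm.read_time(),arm.read_tool_pos(),arm.read_eef_rot(),arm.read_ft_force(),arm.read_opening())
for n in("scene","top"):
    cv2.imwrite(f"pics/{n}0.png",snapshot(n)); print(n,camera_info(n))
print(camera_info("wrist"))
E
```

```text
pics
0.0 [0.18991756 0.62101512 0.30273395] [ 0.10360232  0.69946272 -0.10544509  0.6992137 ] [-0.52705849 -0.4673703   0.14146263] 0.996746912307164
scene {'fx': 428.327800190114, 'fy': 428.327800190114, 'cx': 253.31179596480524, 'cy': 194.01681781507048, 'R': array([[ 0.82604939, -0.56339574, -0.015088  ],
       [-0.42531403, -0.60558205, -0.67259078],
       [ 0.36979776,  0.56201034, -0.73986079]]), 't': array([-0.45258322,  0.28825217,  0.72454711])}
top {'fx': 421.74482919410997, 'fy': 421.74482919410997, 'cx': 261.8106040095764, 'cy': 192.0385660432681, 'R': array([[-0.02954517, -0.99950008, -0.01125482],
       [-0.98440817,  0.03104866, -0.17313732],
       [ 0.17340021,  0.00596396, -0.98483339]]), 't': array([0.0121703 , 0.54315903, 1.00385645])}
{'fx': 335.947301740894, 'fy': 335.947301740894, 'cx': 251.17410747228766, 'cy': 191.03041077404743, 'T_tool_cam': array([[ 4.91197831e-04, -3.28324433e-01,  9.44564887e-01,
        -7.10884550e-02],
       [ 9.99998993e-01,  1.41863661e-03, -2.69163874e-05,
        -1.41950583e-03],
       [-1.33115703e-03,  9.44563949e-01,  3.28324799e-01,
        -8.39184068e-02],
       [ 0.00000000e+00,  0.00000000e+00,  0.00000000e+00,
         1.00000000e+00]])}
```

View pics/scene0.png

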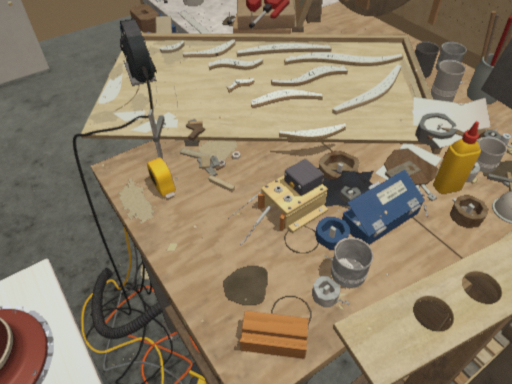

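View pics/top0.png

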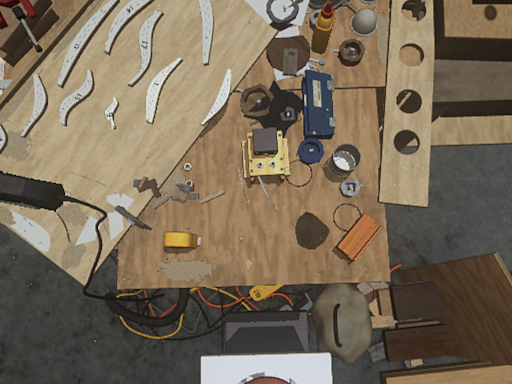

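The scene shows the block at about (275,333), the jig at (295,195), the tape at (162,177) and the can at (351,262). In the top view the block is at (358,238), the jig at (264,158), the can at (345,160) and the tape at (182,240). I'll enlarge these.

Run:
```python
import cv2
a=cv2.imread("pics/top0.png")
cv2.imwrite("pics/topA.png",cv2.resize(a[115:275,200:400],None,fx=3.75,fy=3.75,interpolation=cv2.INTER_CUBIC))
b=cv2.imread("pics/scene0.png")
cv2.imwrite("pics/sceneA.png",cv2.resize(b[150:370,170:400],None,fx=2.7,fy=2.7,interpolation=cv2.INTER_CUBIC))
```

```text
(no output)
```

View pics/topA.png

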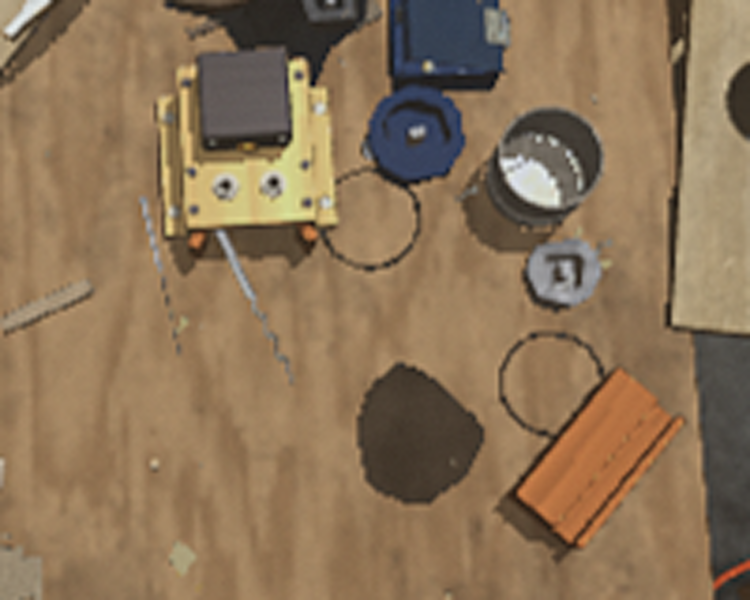

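View pics/sceneA.png

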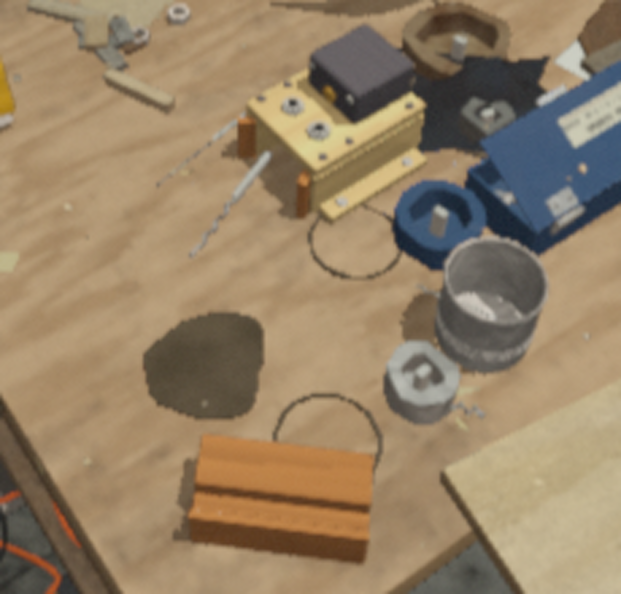

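```bash
cat > h.py <<'E'
from station import arm,snapshot,camera_info,ticket
import numpy as np, cv2
from scipy.spatial.transform import Rotation as Rn
def ray(name,px,z,pose=None):
    c=camera_info(name); px=np.atleast_2d(np.array(px,float))
    d=np.c_[(px[:,0]-c['cx'])/c['fx'],(px[:,1]-c['cy'])/c['fy'],np.ones(len(px))]
    if name=='wrist':
        p,q=pose; Rt=Rn.from_quat(q).as_matrix(); T=c['T_tool_cam']
        R=Rt@T[:3,:3]; o=Rt@T[:3,3]+p
    else: R=c['R'].T; o=-R@c['t']
    d=d@R.T
    s=(z-o[2])/d[:,2]
    return o+s[:,None]*d
def quat(yaw):  # tool x down, jaw (tool y) along direction yaw in xy
    y=np.array([np.cos(yaw),np.sin(yaw),0]);x=np.array([0,0,-1.]);z=np.cross(x,y)
    return Rn.from_matrix(np.c_[x,y,z]).as_quat()
E
python3 - <<'E'
from h import *
np.set_printoptions(precision=4,suppress=True)
f=lambda P:[(200+x/3.75,115+y/3.75) for x,y in P]
g=lambda P:[(170+x/2.7,150+y/2.7) for x,y in P]
print("block top",ray('top',f([(617,370),(517,495),(575,545),(683,420)]),.04))
print("block scene",ray('scene',g([(203,438),(374,457),(367,533),(190,518)]),.04))
print("roof front top",ray('top',f([(187,225),(308,222)]),.056), ray('scene',g([(248,104),(314,178)]),.056))
print("housing top",ray('top',f([(202,52),(287,49),(290,133),(205,137)]),.092), ray('scene',g([(366,27),(416,71),(349,114),(310,66)]),.092))
print("can top",ray('top',f([(550,155)]),.07),ray('scene',g([(495,282)]),.07))
print("nut thing",ray('top',f([(564,273)]),.02))
print("tape", ray('top',[(182,240)],.07), ray('scene',[(162,177)],.05))
print(Rn.from_quat(arm.read_eef_rot()).as_matrix())
E
```

```text
block top [[ 0.4821 -0.2575  0.04  ]
 [ 0.4021 -0.1866  0.04  ]
 [ 0.3688 -0.2222  0.04  ]
 [ 0.4477 -0.2985  0.04  ]]
block scene [[ 0.4033 -0.1882  0.04  ]
 [ 0.4847 -0.2603  0.04  ]
 [ 0.4503 -0.2958  0.04  ]
 [ 0.3678 -0.2275  0.04  ]]
roof front top [[ 0.5858  0.024   0.056 ]
 [ 0.5852 -0.0564  0.056 ]] [[ 0.5858  0.0217  0.056 ]
 [ 0.5827 -0.0681  0.056 ]]
housing top [[ 0.6932  0.0101  0.092 ]
 [ 0.6934 -0.0454  0.092 ]
 [ 0.6366 -0.0454  0.092 ]
 [ 0.6357  0.0097  0.092 ]] [[ 0.691   0.0088  0.092 ]
 [ 0.6912 -0.0513  0.092 ]
 [ 0.6217 -0.0569  0.092 ]
 [ 0.6284 -0.0005  0.092 ]]
can top [[ 0.6222 -0.2167  0.07  ]] [[ 0.6202 -0.2188  0.07  ]]
nut thing [[ 0.552 -0.231  0.02 ]]
tape [[0.4287 0.19   0.07  ]] [[0.4282 0.1819 0.05  ]]
[[-0.0007  0.2924  0.9563]
 [-0.0022  0.9563 -0.2924]
 [-1.     -0.0023  0.    ]]
```

Run:
```python
from h import *
q=quat(np.pi/2)
print(arm.ik([0.45,-0.11,0.28],q))
arm.movep([0.45,-0.11,0.28],q)
p,o=arm.read_tool_pos(),arm.read_eef_rot()
im=snapshot('wrist'); np.savez('w1.npz',p=p,o=o)
cv2.imwrite('pics/w1.png',im); cv2.imwrite('pics/w1b.png',cv2.resize(im,(800,600),interpolation=cv2.INTER_CUBIC))
print(arm.read_time(),p,o,arm.read_joint_positions())
```

```text
[-0.03713096  0.37119394  0.31341299  1.98069044 -0.15468487  0.8122782
  1.93382429]
2.8917 [ 0.45039722 -0.10923136  0.2799702 ] [-4.76284748e-04  7.07033016e-01  6.91173473e-04  7.07180041e-01] [-0.03804123  0.3714241   0.31258471  1.98030557 -0.15479827  0.81228579
  1.93374481]
```

View pics/w1b.png

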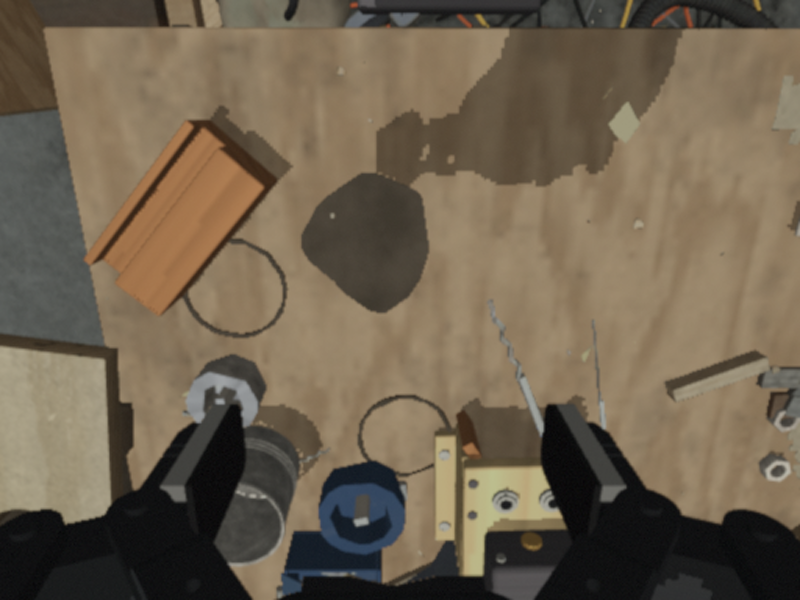

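The wrist view shows the block at (185,215), groove towards its upper left, and the jig at (510,500), partly behind a finger. The drill bits look flat. I'll zoom in for the corners.

Run:
```python
import cv2
a=cv2.imread("pics/w1.png")
cv2.imwrite("pics/w1c.png",cv2.resize(a[65:215,45:195],None,fx=4,fy=4,interpolation=cv2.INTER_CUBIC))
cv2.imwrite("pics/w1d.png",cv2.resize(a[244:384,262:402],None,fx=4,fy=4,interpolation=cv2.INTER_CUBIC))
```

```text
(no output)
```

View pics/w1c.png

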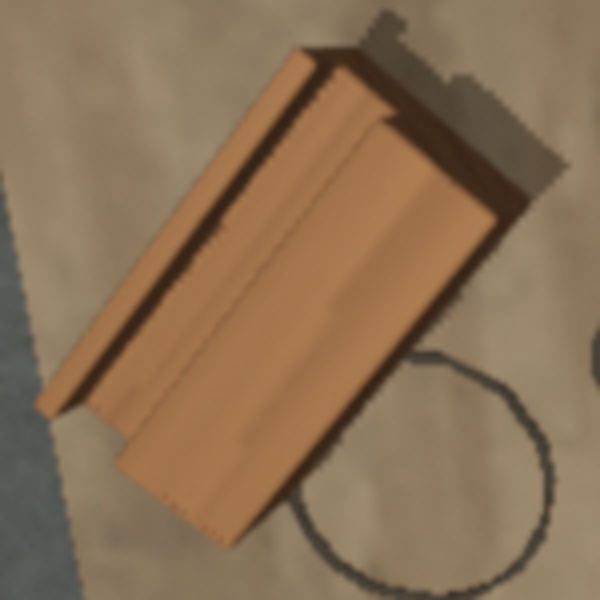

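View pics/w1d.png

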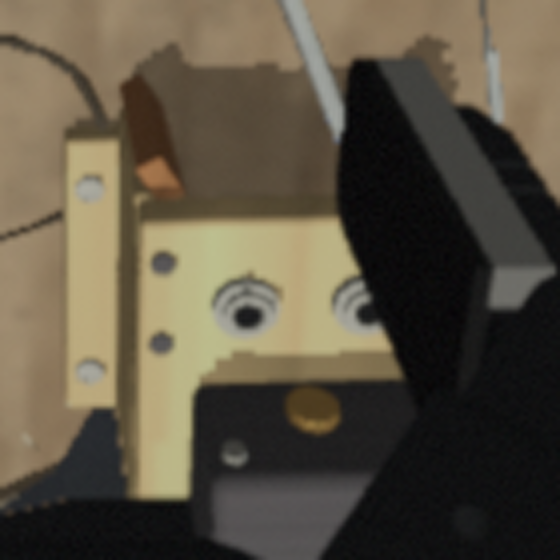

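Run:
```python
from h import *
np.set_printoptions(precision=4,suppress=True)
w=np.load('w1.npz')
c=ray('wrist',[(45+x/4,65+y/4) for x,y in [(300,50),(498,217),(230,547),(37,407)]],.04,(w['p'],w['o']))
print(c,c.mean(0),np.linalg.norm(np.diff(c,axis=0),axis=1))
d=(c[2]+c[3]-c[0]-c[1]);print(np.degrees(np.arctan2(d[1],d[0])))
q=quat(np.pi/2)
arm.movep([0.47,-0.02,0.27],q)
p,o=arm.read_tool_pos(),arm.read_eef_rot()
im=snapshot('wrist'); np.savez('w2.npz',p=p,o=o)
cv2.imwrite('pics/w2.png',im)
cv2.imwrite("pics/w2a.png",cv2.resize(im[184:384,150:350],None,fx=3,fy=3,interpolation=cv2.INTER_CUBIC))
print(arm.read_time(),arm.read_joint_positions())
```

```text
[[ 0.3691 -0.2261  0.04  ]
 [ 0.405  -0.1855  0.04  ]
 [ 0.4858 -0.2581  0.04  ]
 [ 0.4501 -0.2991  0.04  ]] [ 0.4275 -0.2422  0.04  ] [0.0543 0.1086 0.0544]
-41.970504853062515
3.4 [-0.217   0.3946  0.294   1.9759 -0.1561  0.7927  1.7371]
```

View pics/w2a.png

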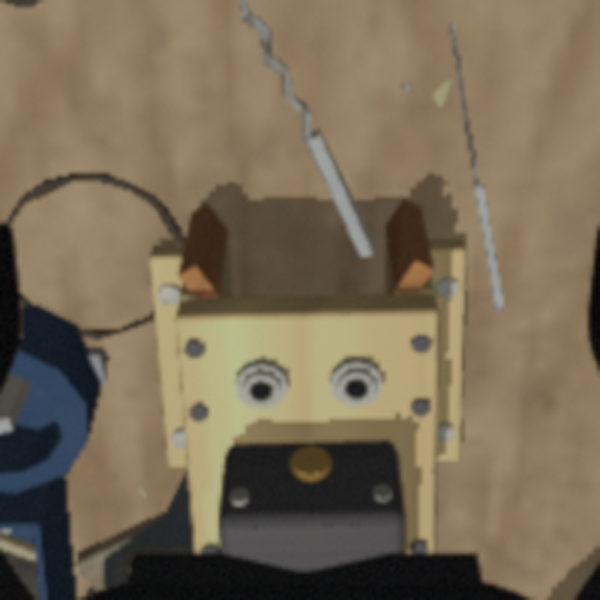

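The jig is clear here: front roof edge from (180,315) to (437,310), cheeks at (203,278) and (412,275), flange front corners at (150,255) and (466,237). The drill bit is a flat picture with no shadow.

Run:
```python
from h import *
np.set_printoptions(precision=4,suppress=True)
w=np.load('w2.npz');P=(w['p'],w['o'])
f=lambda L:[(150+x/3,184+y/3) for x,y in L]
for n,L,z in [('roof front',[(179,317),(437,311)],.056),('flange front',[(151,255),(466,238)],.009),('flange outer back',[(169,467),(458,461)],.009),('flangescrews fr/bk',[(170,294),(447,288),(181,438),(446,434)],.009),('roofscrews',[(195,348),(421,343),(199,411),(420,406)],.056),('bushings',[(261,388),(356,386)],.06),('roof side back',[(192,552),(434,545)],.056)]:
    c=ray('wrist',f(L),z,P); print(n,c[:,:2].tolist(),'width',np.linalg.norm(c[1]-c[0]),'mid',((c[0]+c[1])/2)[:2],'yaw',np.degrees(np.arctan2(-(c[1]-c[0])[0],(c[1]-c[0])[1])))
```

```text
roof front [[0.5891959521418266, -0.06093069868381379], [0.5863745820225621, 0.024886759040497464]] width 0.08586382346258421 mid [ 0.5878 -0.018 ] yaw 1.883001444108078
flange front [[0.5951040486781017, -0.07725657162337259], [0.5870844865760347, 0.04170691885992135]] width 0.11923349128612178 mid [ 0.5911 -0.0178] yaw 3.85658595774485
flange outer back [[0.6955625383245585, -0.0743057785888289], [0.69181761201455, 0.04449921879175922]] width 0.11886400580356084 mid [ 0.6937 -0.0149] yaw 1.8054581308108049
flangescrews fr/bk [[0.6123372834305939, -0.070714149280682], [0.6090640466615322, 0.03568984202830787], [0.6807774449845574, -0.06885378421553173], [0.678169315073923, 0.03886706110718782]] width 0.10645432563043142 mid [ 0.6107 -0.0175] yaw 1.7619971289288148
roofscrews [[0.6014835755906658, -0.055971502018396985], [0.5990577917135992, 0.02011969842193968], [0.6274423279390373, -0.05537045170086982], [0.6249110178781686, 0.020896840965566352]] width 0.07612985755844895 mid [ 0.6003 -0.0179] yaw 1.8259683166703489
bushings [[0.614440066366732, -0.03367469724211057], [0.6134452455884329, -0.0016233342167182863]] width 0.032066798096573645 mid [ 0.6139 -0.0176] yaw 1.7777945551496592
roof side back [[0.690563745769557, -0.05974934975632633], [0.6867560308573257, 0.028670629326018302]] width 0.0885019287573728 mid [ 0.6887 -0.0155] yaw 2.465859898070456
```

```bash
cat >> h.py <<'E'
JM=np.array([0.588,-0.018]); JY=0.031
jx=np.array([np.cos(JY),np.sin(JY)]); jy=np.array([-jx[1],jx[0]])
def jig(x,y=0): return JM+x*jx+y*jy   # jig -> world xy
def st(): print('t',round(float(arm.read_time()),2),'p',np.round(arm.read_tool_pos(),4),'F',np.round(arm.read_ft_force(),1),'M',np.round(arm.read_wrist_torque(),2),'op',round(float(arm.read_opening()),3))
E
python3 - <<'E'
from h import *
h=np.radians(-41.97); c=np.array([.427,-.242]); g=c-.038*np.array([np.cos(h),np.sin(h)])
q=quat(h+np.pi/2)
arm.movep([*g,.13],q); st()
arm.line_to([*g,.076],.12); st()
arm.move_gripper(0.0,60); st()
p,o=arm.read_tool_pos(),arm.read_eef_rot(); 
cv2.imwrite('pics/g1.png',snapshot('wrist')); cv2.imwrite('pics/g1s.png',snapshot('scene'))
print(arm.read_joint_positions())
for x in(-.05,-.075,.0): print(arm.ik([*jig(x-.038),.0775],quat(JY+np.pi/2)))
E
```

```text
t 4.39 p [ 0.3997 -0.2161  0.1305] F [0.2 0.1 0.4] M [-0.    0.02  0.05] op 0.999
t 4.99 p [ 0.3994 -0.2162  0.0765] F [ 0.1 -0.8 -0.8] M [ 0.02 -0.06  0.05] op 1.0
t 5.38 p [ 0.3991 -0.2167  0.077 ] F [-0.   1.1  6.1] M [0.03 0.09 0.  ] op 0.647
[ 0.31879326  0.72579135  0.19455948  2.17925525 -0.49215852  0.27565905
  1.77960807]
[-0.09913736  0.74965953  0.14712522  2.05121137 -0.28769523  0.35974769
  1.88089403]
[-0.08968754  0.73223607  0.13330073  2.11903938 -0.29793842  0.30750573
  1.89622723]
[-0.11469462  0.78998203  0.17280229  1.91227425 -0.27743906  0.46221776
  1.8589279 ]
```

View pics/g1.png

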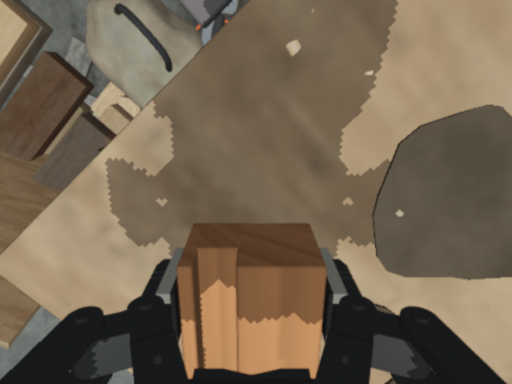

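View pics/g1s.png

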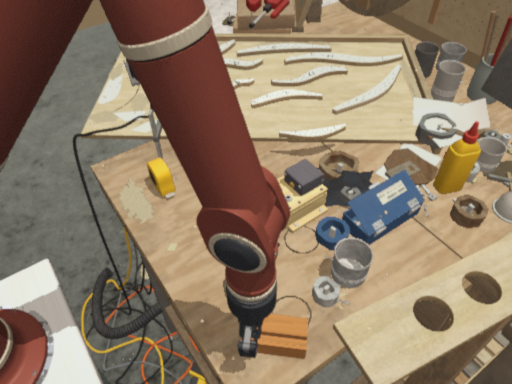

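The block is held squarely, groove on the right-hand side relative to insertion. Next I'll carry it to the mouth and feed it in gently, watching the force.

```bash
cat >> h.py <<'E'
def feed(x0,x1,z,y=0.,step=.004,lim=12,v=.04,off=.038):
    F0=arm.read_ft_force()@np.array([*jx,0])
    x=x0
    while x<x1-1e-6:
        x=min(x+step,x1)
        arm.line_to([*jig(x-off,y),z],v)
        F=arm.read_ft_force(); fx=F@np.array([*jx,0])-F0; fy=F[:2]@jy
        pos=arm.read_tool_pos()[:2]-JM
        print(f"x {x*1e3:.0f} act {(pos@jx+off)*1e3:.1f} lat {pos@jy*1e3:.1f} fx {fx:.1f} fy {fy:.1f} fz {F[2]:.1f}")
        if -fx>lim: return x,True
    return x,False
E
python3 - <<'E'
from h import *
p=arm.read_tool_pos()
arm.line_to([p[0],p[1],.11],.15); st()
q=quat(JY+np.pi/2)
arm.movep([*jig(-.095-.038),.105],q); st()
arm.line_to([*jig(-.095-.038),.0785],.1,ori=q); st()
p,o=arm.read_tool_pos(),arm.read_eef_rot(); np.savez('w3.npz',p=p,o=o)
im=snapshot('wrist');cv2.imwrite('pics/w3.png',im)
cv2.imwrite('pics/s3.png',cv2.resize(snapshot('scene')[140:300,190:400],None,fx=3.5,fy=3.5)); cv2.imwrite('pics/t3.png',cv2.resize(snapshot('top')[115:275,200:340],None,fx=3.7,fy=3.7))
E
```

```text
t 5.85 p [ 0.3993 -0.2165  0.1102] F [ 0.8  0.4 -2.7] M [-0.01  0.09  0.01] op 0.651
t 6.67 p [ 0.4546 -0.0232  0.1044] F [ 0.5 -0.7 -2.3] M [-0.01  0.12  0.02] op 0.646
t 7.09 p [ 0.4547 -0.0238  0.0782] F [ 0.4  0.4 -2.1] M [-0.03  0.12 -0.02] op 0.643
```

View pics/s3.png

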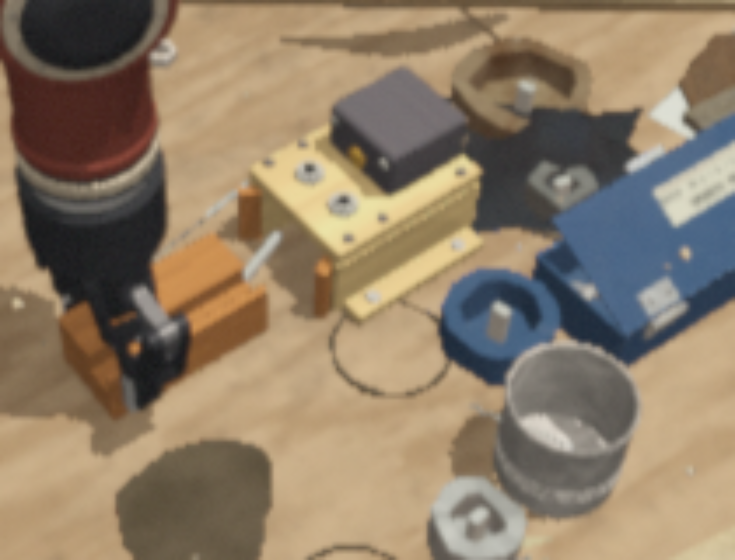

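View pics/t3.png

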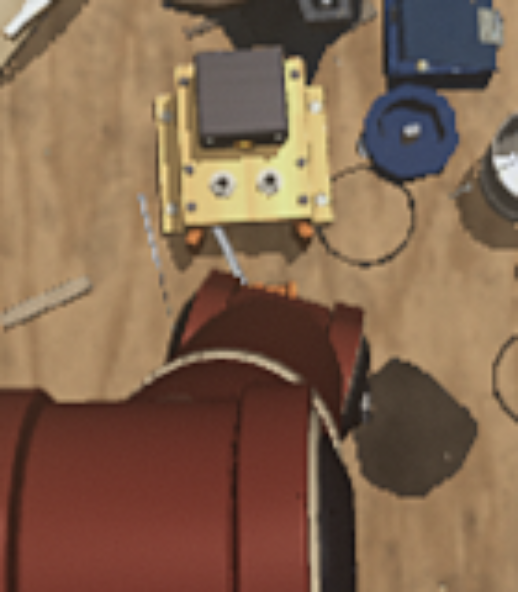

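View pics/w3.png

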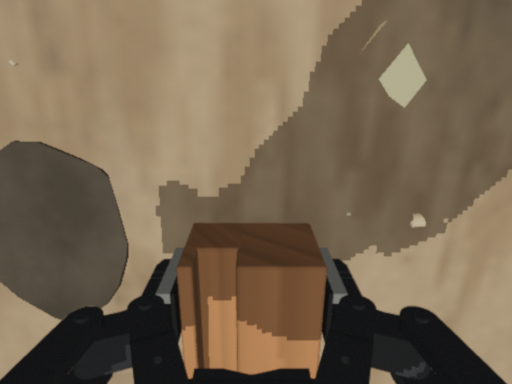

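Run:
```python
from h import *
x,hit=feed(-.095,-.05,.0785,step=.01,lim=8)
if not hit: x,hit=feed(x,0.012,.0785,lim=12)
print(x,hit); st()
cv2.imwrite('pics/s4.png',cv2.resize(snapshot('scene')[140:300,190:400],None,fx=3.5,fy=3.5))
```

```text
x -85 act -84.6 lat 0.1 fx -0.5 fy 1.1 fz -3.1
x -75 act -74.7 lat 0.0 fx -0.8 fy 0.0 fz -1.4
x -65 act -64.7 lat 0.0 fx -0.6 fy 0.3 fz -0.4
x -55 act -54.7 lat 0.0 fx -1.5 fy 0.1 fz -2.2
x -50 act -49.7 lat 0.0 fx -1.4 fy -0.6 fz -1.1
x -46 act -45.6 lat 0.0 fx 1.7 fy 0.2 fz -1.8
x -42 act -41.6 lat 0.0 fx 1.0 fy 0.3 fz -1.7
x -38 act -37.6 lat 0.0 fx 0.4 fy -0.0 fz -1.5
x -34 act -33.6 lat -0.0 fx 0.5 fy 0.7 fz -1.6
x -30 act -29.6 lat 0.0 fx 1.1 fy 0.1 fz -1.8
x -26 act -25.6 lat 0.0 fx 1.1 fy -0.2 fz -1.9
x -22 act -21.6 lat 0.0 fx 1.7 fy 0.1 fz -1.6
x -18 act -17.6 lat 0.0 fx 0.2 fy 0.5 fz -1.9
x -14 act -13.6 lat -0.0 fx 0.6 fy 0.9 fz -2.8
x -10 act -9.6 lat 0.0 fx 1.9 fy -0.4 fz -2.3
x -6 act -5.8 lat 0.0 fx 0.2 fy 0.1 fz -2.2
x -2 act -4.8 lat -0.3 fx -4.6 fy 0.1 fz 0.2
x 2 act -4.3 lat -0.6 fx -9.6 fy -1.3 fz 2.2
x 6 act -3.6 lat -0.7 fx -14.9 fy -1.6 fz 6.9
0.006000000000000012 True
t 12.62 p [ 0.5464 -0.02    0.077 ] F [-15.8  -2.1   6.9] M [-0.37  2.68  0.16] op 0.645
```

View pics/s4.png

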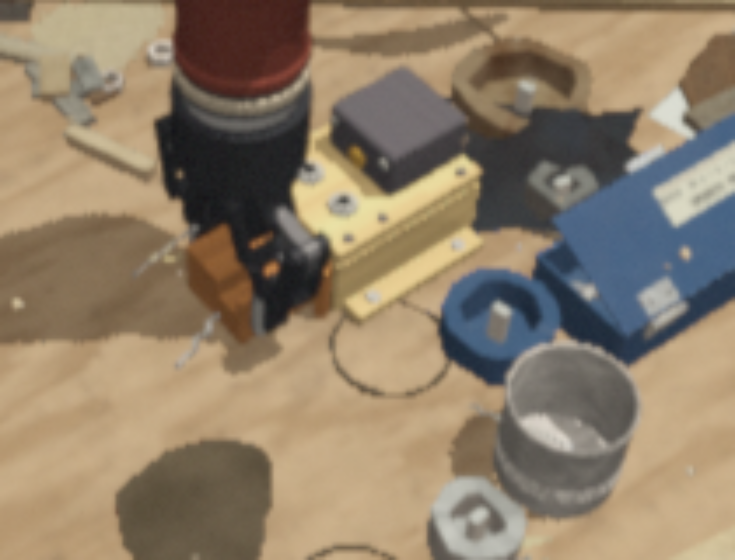

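It stopped rigidly with the centre 5 mm in front of the mouth, so the key is on the left and the groove on the wrong side. I'll draw it out and turn it.

Run:
```python
from h import *
arm.line_to([*jig(-.02-.038),.0785],.08); st()
arm.line_to([*jig(-.1-.038),.0785],.12); st()
arm.line_to([*jig(-.1-.038),.19],.2); st()
print(arm.read_joint_positions())
c=np.array([.485,-.07]); 
for a in (-40,-50,-60,-70):
    h=np.radians(a-90); u=np.array([np.cos(h),np.sin(h)])
    print(a,'1',arm.ik([*(c-.038*u),.19],quat(np.radians(a))),arm.ik([*(c-.038*u),.0765],quat(np.radians(a))),'\n 2',arm.ik([*(c+.038*u),.12],quat(np.radians(a+180))),arm.ik([*(c+.038*u),.0765],quat(np.radians(a+180))))
```

```text
t 13.14 p [ 0.5309 -0.0198  0.0787] F [ 0.2 -0.1 -2.2] M [-0.04  0.07  0.02] op 0.645
t 13.96 p [ 0.4516 -0.0223  0.0787] F [-0.   0.2 -1.8] M [0.05 0.05 0.03] op 0.651
t 14.67 p [ 0.4498 -0.022   0.1895] F [-0.6 -0.1 -2.1] M [-0.01  0.1  -0.01] op 0.647
[-0.1703011   0.49790341  0.24261659  2.11643342 -0.22103675  0.55142147
  1.83530995]
-40 1 [-0.52725055  0.73419553  0.92371312  1.96880634 -0.79175823  0.84988357
  0.14046118] [-0.40666265  0.88517261  0.72043616  2.03289434 -1.02888741  0.63854678
  0.32994857] 
 2 [ 1.66064267e-01  6.39055338e-01 -7.44031072e-04  2.10977989e+00
  1.15945755e-03  3.92757792e-01  2.60785684e+00] [ 0.15900888  0.72655765  0.00976291  2.12889269 -0.02297182  0.28623744
  2.63180486]
-50 1 [-0.5371415   0.76195676  0.97060235  1.95572799 -0.8270154   0.88532306
  0.00599338] [-0.42548633  0.91100291  0.77578703  2.01971055 -1.0636376   0.68539264
  0.19149078] 
 2 [ 0.13303899  0.63505171  0.03564006  2.12538764 -0.05673238  0.3820133
  2.48331373] [ 0.13164179  0.72380493  0.0381571   2.14448785 -0.09323617  0.27479589
  2.51892382]
-60 1 [-0.54451989  0.79014183  1.01720028  1.94464152 -0.86148089  0.92137296
 -0.12782806] [-0.43737023  0.93426744  0.82220593  2.00846163 -1.09121756  0.72627036
  0.04766953] 
 2 [ 0.09926281  0.63218701  0.06996995  2.13890321 -0.11336308  0.373854
  2.35573036] [ 0.1068346   0.72169751  0.05959311  2.15787661 -0.15037886  0.26576185
  2.39116313]
-70 1 [-0.54967896  0.81847444  1.06329104  1.93586654 -0.89494942  0.95769479
 -0.26124231] [-0.44785909  0.95882273  0.86959245  1.99962259 -1.11976377  0.76826832
 -0.09407519] 
 2 [ 0.06405106  0.63055373  0.10379334  2.14991759 -0.17037599  0.3685642
  2.2269853 ] [ 0.08071164  0.72036394  0.08035202  2.16873606 -0.20788635  0.25944067
  2.26213854]
```

Run:
```python
from h import *
c=np.array([.485,-.07]); a=np.radians(-50); h=a-np.pi/2; u=np.array([np.cos(h),np.sin(h)])
arm.movep([*(c-.038*u),.19],quat(a)); st()
arm.line_to([*(c-.038*u),.09],.15); st()
arm.line_to([*(c-.038*u),.0765],.05); st()
arm.move_gripper(1.0); st()
arm.line_to([*(c-.038*u),.15],.2); st()
arm.movep([*(c+.038*u-.06*np.array([1,0])),.27],quat(np.pi/2)); st()
p,o=arm.read_tool_pos(),arm.read_eef_rot(); np.savez('w5.npz',p=p,o=o)
im=snapshot('wrist');cv2.imwrite('pics/w5.png',im);cv2.imwrite('pics/w5b.png',cv2.resize(im,(800,600),interpolation=cv2.INTER_CUBIC))
```

```text
t 16.27 p [ 0.5138 -0.0455  0.1894] F [-0.3  0.1 -1.5] M [0.05 0.02 0.06] op 0.644
t 17.09 p [ 0.5145 -0.046   0.0906] F [ 1.1 -0.7 -1.9] M [ 0.1  -0.08 -0.04] op 0.648
t 17.51 p [ 0.5147 -0.0457  0.0771] F [ 0.7 -0.4  4.4] M [ 0.17 -0.04  0.01] op 0.646
t 17.92 p [ 0.514  -0.0456  0.0763] F [0.2 0.5 0.5] M [-0.03  0.01  0.01] op 0.998
t 18.43 p [ 0.514  -0.0451  0.1498] F [-0.6 -0.2 -0.3] M [-0.    0.02  0.05] op 1.002
t 20.1 p [ 0.3959 -0.0943  0.2695] F [-0.1 -0.8 -0.4] M [ 0.03 -0.01 -0.01] op 0.999
```

View pics/w5b.png

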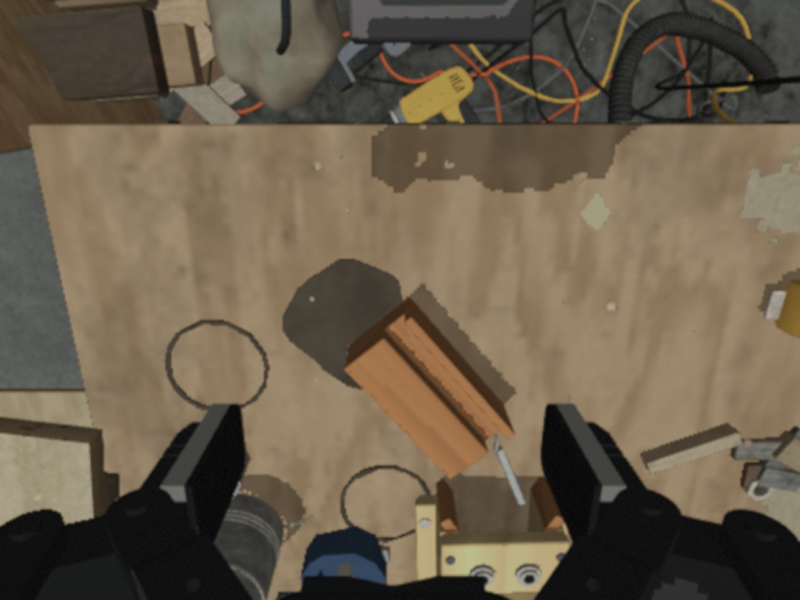

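The block lies free. Its top corners are about (348,366), (408,300), (512,435) and (450,475), with the groove now on the +y side. I'll refine these on a crop.

Run:
```python
import cv2
a=cv2.imread("pics/w5.png")
cv2.imwrite("pics/w5c.png",cv2.resize(a[180:315,210:345],None,fx=4.4,fy=4.4,interpolation=cv2.INTER_CUBIC))
```

```text
(no output)
```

View pics/w5c.png

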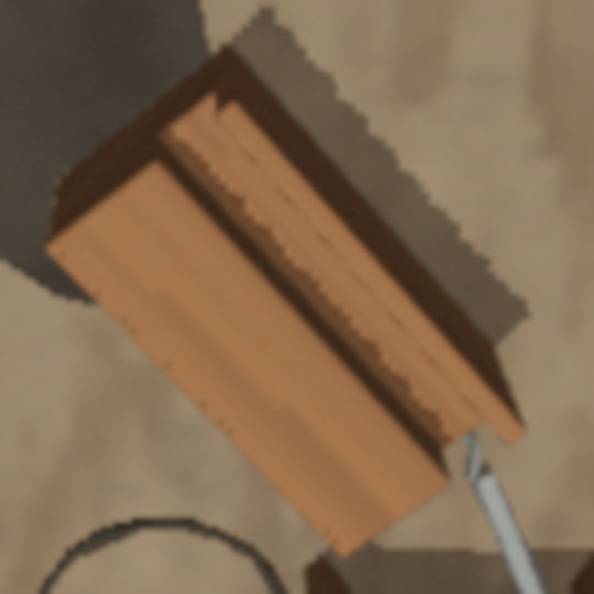

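Run:
```python
from h import *
np.set_printoptions(precision=4,suppress=True)
w=np.load('w5.npz')
c=ray('wrist',[(210+x/4.4,180+y/4.4) for x,y in [(47,245),(235,100),(522,437),(345,557)]],.04,(w['p'],w['o']))
m=c.mean(0)[:2];print(c,m,np.linalg.norm(np.diff(c,axis=0),axis=1))
d=(c[2]+c[3]-c[0]-c[1]);print(np.degrees(np.arctan2(d[1],d[0])))
L=c[2]-c[1];print(np.degrees(np.arctan2(L[1],L[0])));L=c[3]-c[0];print(np.degrees(np.arctan2(L[1],L[0])))
```

```text
[[ 0.4626 -0.1261  0.04  ]
 [ 0.4275 -0.0841  0.04  ]
 [ 0.5129 -0.0151  0.04  ]
 [ 0.5471 -0.0557  0.04  ]] [ 0.4875 -0.0703] [0.0547 0.1098 0.0531]
39.372680285581126
38.95361214374996
39.791213317704894
```

Run:
```python
from h import *
c=np.array([.486,-.070]); h=np.radians(40); u=np.array([np.cos(h),np.sin(h)]); g=c-.038*u
q=quat(h+np.pi/2)
arm.movep([*g,.13],q); st()
arm.line_to([*g,.076],.12); st()
arm.move_gripper(0.0,60); st()
arm.line_to([*g,.115],.15); st()
q=quat(JY+np.pi/2)
arm.movep([*jig(-.1-.038),.115],q); st()
arm.line_to([*jig(-.1-.038),.0785],.1,ori=q); st()
cv2.imwrite('pics/w6.png',snapshot('wrist'))
cv2.imwrite('pics/s6.png',cv2.resize(snapshot('scene')[140:300,190:400],None,fx=3.5,fy=3.5))
```

```text
t 20.88 p [ 0.4568 -0.0946  0.13  ] F [1.  0.5 0.3] M [-0.04 -0.   -0.01] op 1.004
t 21.48 p [ 0.4572 -0.0945  0.0768] F [0.8 0.2 0.8] M [-0.03  0.02 -0.02] op 1.003
t 21.86 p [ 0.4573 -0.0945  0.0771] F [-1.   0.2  6.7] M [0.05 0.1  0.08] op 0.649
t 22.27 p [ 0.4569 -0.0943  0.1151] F [-0.1 -0.  -1.9] M [-0.04  0.08 -0.  ] op 0.644
t 22.83 p [ 0.4498 -0.0226  0.1143] F [ 0.3 -0.5 -2.2] M [-0.04  0.05 -0.02] op 0.65
t 23.35 p [ 0.4501 -0.0235  0.0783] F [ 0.7 -0.4 -2.3] M [0.04 0.1  0.02] op 0.645
```

View pics/w6.png

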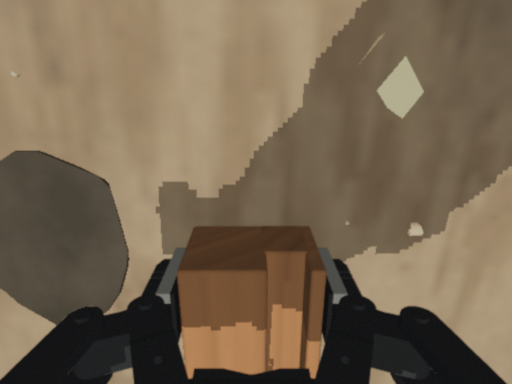

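View pics/s6.png

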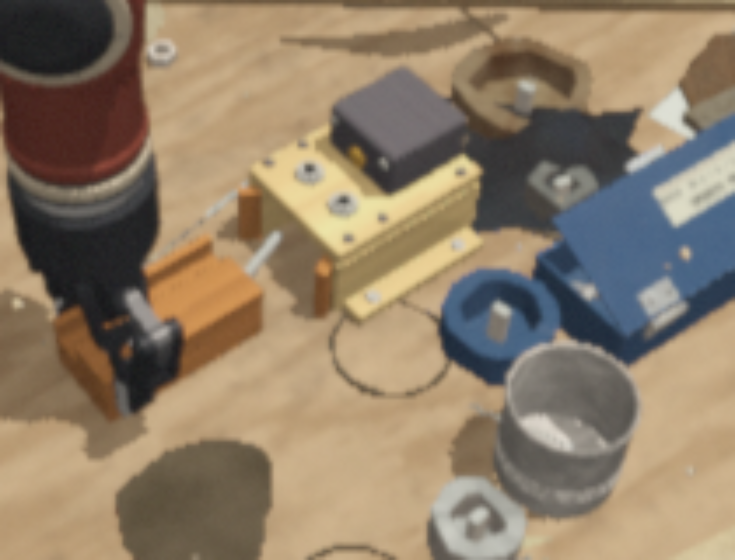

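The groove is now on the left. Feeding it in.

Run:
```python
from h import *
x,hit=feed(-.1,-.05,.0785,step=.01,lim=8,v=.06)
if not hit: x,hit=feed(x,0.010,.0780,step=.005,lim=12)
print(x,hit); st()
```

```text
x -90 act -89.1 lat 0.1 fx -0.7 fy -0.4 fz -1.3
x -80 act -79.4 lat 0.1 fx 0.1 fy -0.2 fz -2.2
x -70 act -69.4 lat 0.0 fx 0.3 fy -0.5 fz -2.4
x -60 act -59.6 lat 0.0 fx 0.0 fy 0.4 fz -1.9
x -50 act -49.6 lat 0.0 fx -0.9 fy -0.5 fz -2.1
x -45 act -44.8 lat 0.0 fx 1.8 fy 0.4 fz -2.2
x -40 act -39.6 lat 0.0 fx 1.3 fy 1.1 fz -2.3
x -35 act -34.6 lat 0.0 fx 0.3 fy 0.1 fz -2.4
x -30 act -29.6 lat 0.0 fx 0.9 fy -0.4 fz -3.0
x -25 act -24.6 lat -0.0 fx 0.6 fy 0.1 fz -3.1
x -20 act -19.6 lat 0.0 fx 1.5 fy 0.0 fz -2.8
x -15 act -14.6 lat 0.0 fx 1.8 fy -0.1 fz -2.5
x -10 act -9.6 lat -0.0 fx -0.2 fy 0.1 fz -1.8
x -5 act -4.6 lat 0.0 fx 1.2 fy -0.0 fz -1.9
x -0 act 0.4 lat 0.0 fx 0.9 fy 0.6 fz -2.1
x 5 act 5.4 lat 0.0 fx -0.2 fy -0.8 fz -1.8
x 10 act 10.4 lat 0.0 fx 1.3 fy 0.3 fz -2.9
0.009999999999999981 False
t 28.33 p [ 0.5604 -0.0188  0.078 ] F [ 0.4  0.3 -2.9] M [0.02 0.13 0.05] op 0.651
```

Past the key without any resistance. Now I'll set it down, release, and push from behind with shut fingers.

Run:
```python
from h import *
arm.line_to([*jig(.01-.038),.0768],.04); st()
arm.move_gripper(1.0); st()
arm.line_to([*jig(-.028),.15],.2)
arm.line_to([*jig(-.078),.15],.2)
arm.move_gripper(0.0,40); st()
arm.line_to([*jig(-.078),.087],.15); st()
cv2.imwrite('pics/w7.png',snapshot('wrist'))
cv2.imwrite('pics/s7.png',cv2.resize(snapshot('scene')[140:300,190:400],None,fx=3.5,fy=3.5))
```

```text
t 28.58 p [ 0.5601 -0.0189  0.0771] F [-0.3  0.3  1.9] M [0.03 0.1  0.02] op 0.648
t 28.99 p [ 0.56   -0.0189  0.0768] F [0.1 0.5 0.3] M [0.03 0.01 0.01] op 1.001
t 30.68 p [ 0.5101 -0.0204  0.15  ] F [-0.7  0.5 -0.7] M [0.02 0.06 0.01] op 0.005
t 31.24 p [ 0.5103 -0.0207  0.0872] F [-0.1 -0.1  0.5] M [ 0.   -0.03 -0.01] op 0.0
```

View pics/s7.png

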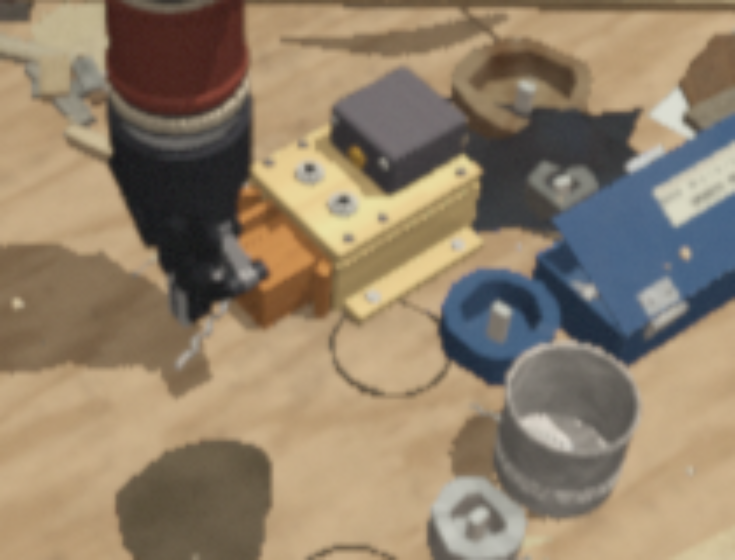

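View pics/w7.png

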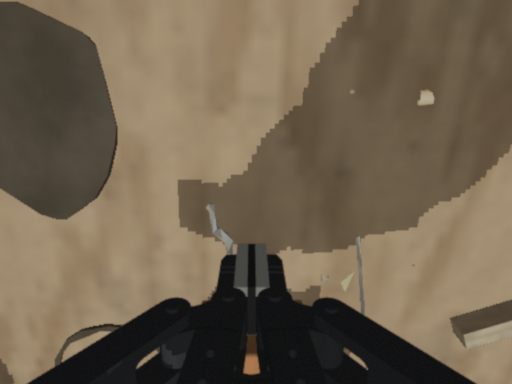

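Run:
```python
from h import *
x,hit=feed(-.078,-.030,.087,step=.008,lim=15,v=.05,off=0)
if not hit: x,hit=feed(x,-.006,.087,step=.003,lim=16,v=.03,off=0)
print(x,hit); st()
cv2.imwrite('pics/s8.png',cv2.resize(snapshot('scene')[140:300,190:400],None,fx=3.5,fy=3.5))
```

```text
x -70 act -69.2 lat 0.1 fx -1.2 fy -0.7 fz 0.1
x -62 act -61.5 lat 0.1 fx 0.3 fy 0.6 fz -1.1
x -54 act -53.6 lat -0.0 fx -0.3 fy -0.9 fz 0.0
x -46 act -45.3 lat -0.0 fx -0.4 fy -1.1 fz 0.0
x -38 act -37.1 lat -0.0 fx -0.6 fy -0.1 fz -0.2
x -30 act -29.1 lat 0.0 fx -0.3 fy -0.0 fz 0.3
x -27 act -26.7 lat 0.0 fx 0.7 fy -0.4 fz 0.6
x -24 act -23.8 lat 0.0 fx -1.2 fy -0.3 fz -0.6
x -21 act -22.2 lat -0.0 fx -4.9 fy -0.1 fz 3.2
x -18 act -21.9 lat -0.1 fx -10.3 fy 1.1 fz 7.2
x -15 act -21.5 lat -0.2 fx -14.1 fy -0.4 fz 10.8
x -12 act -21.1 lat -0.2 fx -19.5 fy 0.3 fz 13.6
-0.01200000000000001 True
t 34.69 p [ 0.5669 -0.0188  0.0861] F [-19.4  -0.3  13.6] M [-0.13  3.69  0.09] op -0.002
```

View pics/s8.png

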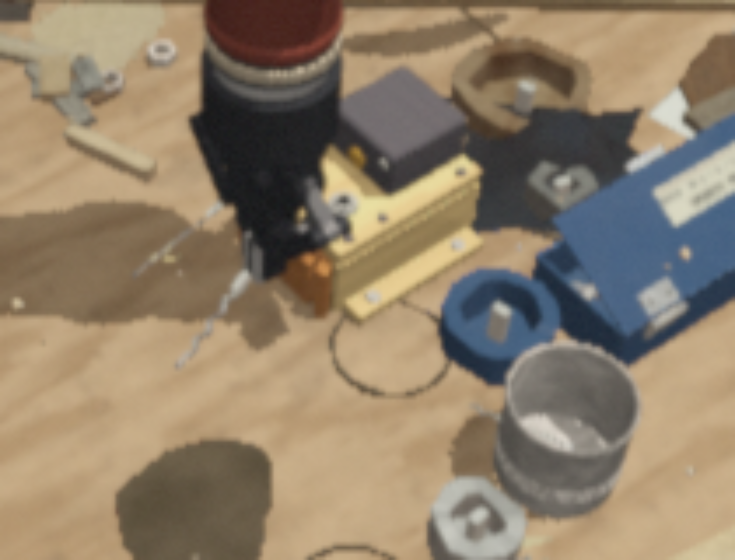

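The fingers stopped where the fully home position predicts. I'll back off and check.

Run:
```python
from h import *
arm.line_to([*jig(-.08),.087],.1)
arm.line_to([*jig(-.1),.26],.25); st()
p,o=arm.read_tool_pos(),arm.read_eef_rot(); np.savez('w9.npz',p=p,o=o)
im=snapshot('wrist');cv2.imwrite('pics/w9.png',im)
cv2.imwrite('pics/w9a.png',cv2.resize(im[224:384,170:330],None,fx=3.7,fy=3.7,interpolation=cv2.INTER_CUBIC))
s=snapshot('scene');cv2.imwrite('pics/s9f.png',s);cv2.imwrite('pics/s9.png',cv2.resize(s[140:300,130:400],None,fx=2.9,fy=2.9,interpolation=cv2.INTER_CUBIC))
```

```text
t 36.42 p [ 0.4877 -0.0207  0.2591] F [ 0.4  0.  -0.4] M [ 0.03 -0.02 -0.02] op 0.002
```

View pics/w9a.png

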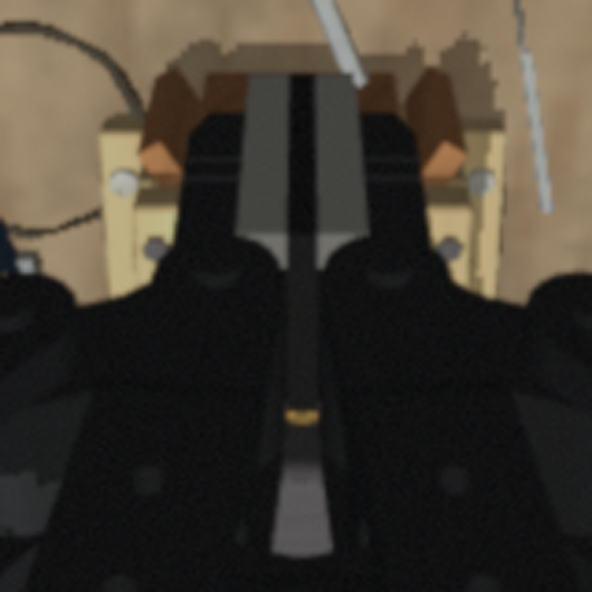

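View pics/s9.png

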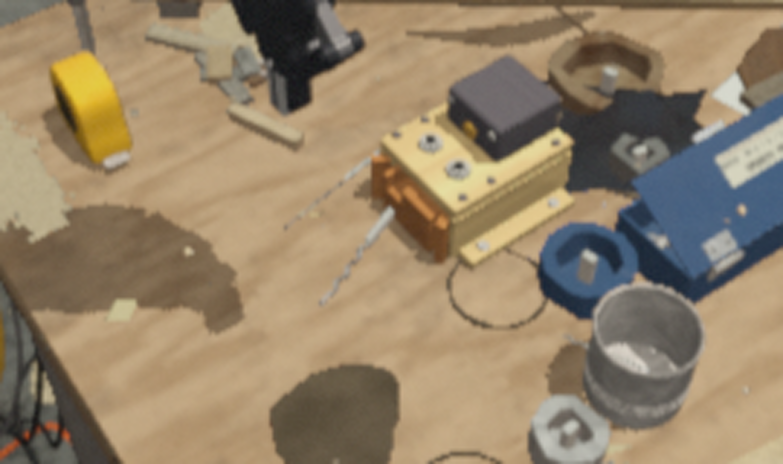

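The block's end face lies nearly flush with the cheek tips, and the tape and can stand as before. I'll take an open-gripper view to measure the protrusion.

Run:
```python
from h import *
arm.move_gripper(1.0)
p,o=arm.read_tool_pos(),arm.read_eef_rot(); np.savez('w10.npz',p=p,o=o)
im=snapshot('wrist');cv2.imwrite('pics/w10.png',im)
cv2.imwrite('pics/w10a.png',cv2.resize(im[224:384,170:330],None,fx=3.7,fy=3.7,interpolation=cv2.INTER_CUBIC))
```

```text
(no output)
```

View pics/w10a.png

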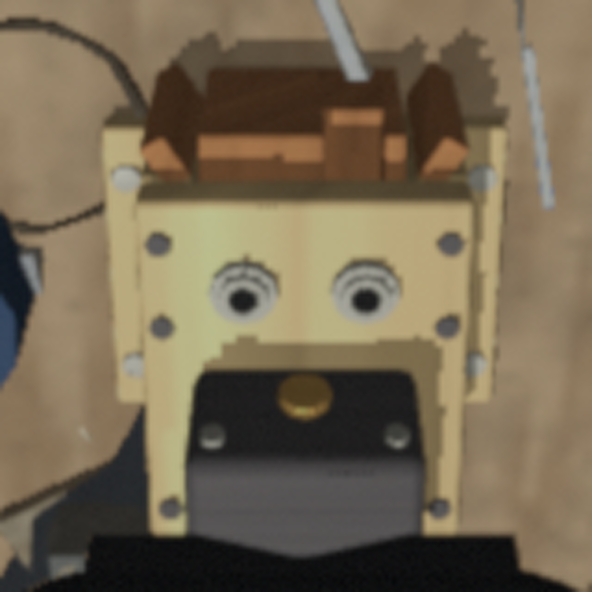

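Run:
```python
from h import *
w=np.load('w10.npz');P=(w['p'],w['o'])
f=lambda L:[(170+x/3.7,224+y/3.7) for x,y in L]
for n,L,z in [('top rear',[(197,136),(405,136)],.04),('bottom rear',[(210,68),(393,70)],0),('roof',[(139,203),(470,200)],.056),('cheek bottom tips',[(176,64),(432,64)],0)]:
    c=ray('wrist',f(L),z,P)[:,:2]-JM; print(n,np.round(np.c_[c@jx,c@jy]*1e3,1).tolist())
# bystanders: compare scene/top before and after
t=snapshot('top');cv2.imwrite('pics/t10.png',t);s=snapshot('scene')
for n,i in(('top',t),('scene',s)):
    d=cv2.absdiff(i,cv2.imread(f'pics/{n}0.png')).max(2)
    R={'top':{'tape':(160,225,205,255),'can':(328,140,362,180),'nut':(180,160,196,190)},'scene':{'tape':(142,152,182,200),'can':(325,235,378,290),'nut':(228,148,244,162)}}[n]
    for k,(a,b,c,e) in R.items(): print(n,k,d[b:e,a:c].mean(),(d[b:e,a:c]>40).sum())
cv2.imwrite('pics/t10z.png',cv2.resize(t[115:275,150:400],None,fx=3,fy=3))
```

```text
top rear [[-10.3, -29.1], [-10.3, 26.5]]
bottom rear [[-9.4, -28.4], [-8.9, 26.1]]
roof [[-0.1, -43.1], [-1.1, 42.2]]
cheek bottom tips [[-10.8, -38.5], [-10.9, 37.6]]
top tape 15.354814814814814 76
top can 10.53970588235294 0
top nut 12.225 0
scene tape 11.168229166666666 0
scene can 9.823327615780446 0
scene nut 85.69642857142857 168
```

View pics/t10z.png

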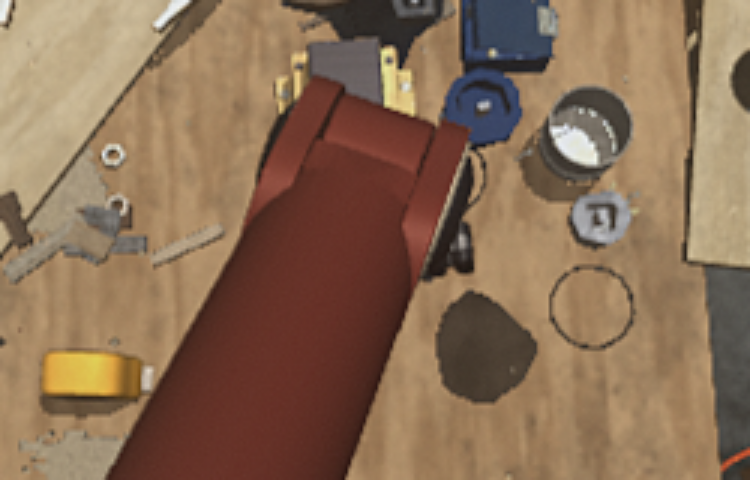

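Run:
```python
from h import *
st(); print(ticket.finish_job())
```

```text
t 37.46 p [ 0.4881 -0.0211  0.2601] F [0.6 0.5 0.2] M [-0.02 -0.04 -0.06] op 1.002
the job is handed in; nothing more can be done
None
```

The block is in the jig, groove up and on the left, fully home. I handed the job in at 37.5 s with the gripper open, about 0.26 m up and touching nothing.

- **First try:** With the groove on the right, the block stopped rigidly with its centre 5 mm in front of the mouth, at about 15 N. That put the key on the left, so I drew the block out, set it down, turned it end for end and regripped it.
- **Second try:** The block slid past the key with no noticeable resistance. I let go and pushed it home with the shut fingers until a firm stop, at about 19 N along the tunnel.

**Last checks:**
- **Fit:** The block's end face measures 9–10 mm out of the mouth, against 10 mm expected, and it is centred within about 1.5 mm.
- **Can:** Both fixed cameras show it unmoved.
- **Nut:** The top view shows it unmoved. In the scene view the gripper hid that spot, so the large difference there says nothing either way.
- **Tape measure:** The scene view shows it unmoved. The top view had 76 changed pixels, which I put down to the arm at the edge of the picture.

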